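Line up wrench sockets on the bench rail by size

ROBOT

A 6-joint arm with a two-finger parallel gripper is mounted at the origin on the work surface. World frame = base frame: x ahead of the robot, y to its left, z up, the work surface at z = 0. Lengths are in m, angles in degrees, forces in N, time in s.
With the tool pointing down it reaches from about 0.4 to 0.825 m from the base axis. Payload 7 kg.
Tool frame: the origin (TCP) lies on the centre line of the jaws, within the pads' length; the fingertips stand 8 mm ahead of it and the grasp point (between the pads) lies 11 mm behind it; z points along the fingers, y is the line along which they close (so a half turn about z gives the same grasp; the last joint's range is limited). The gripper opens to 88 mm and grips with 3 to 60 N. Pads are 19 mm wide; open, the fingers measure 130 mm over their backs; the gripper's body (78 mm by 193 mm) begins 47 mm behind the grasp point.
Start: joints at [-57.577, 20.546, 0.682, 0, -70.136, -16.507], TCP at [0.185, -0.649, 0.235] pointing down, gripper open.
Joint ranges: [-176.03, 176.03], [-82.01, 121.73], [-58.28, 71.71], [-173.87, 95.51], [-174.79, -0.11], [-173.66, 173.66]. Speed limits (degrees/s): [136.94, 136.94, 172.46, 180, 180, 180].

INTERFACE

Orientations are given as [roll, pitch, yaw] about the fixed x, y, z axes, in that order (R = Rz(yaw) Ry(pitch) Rx(roll)).
In Python, from plant import r gives the robot as it stands.
- The arm moves only by the tool carry_out, never from a script. Its argument "targets" is a list of rows, each a list of 6 numbers: the shift along the tool's x, y, z scaled (see below), then the turn, a rotation vector about the tool's x, y, z scaled (see below). A call has 1 to 5 rows; each row shifts and turns the commanded pose from where the row before left it, along the tool's axes as they then stand; what a row does not reach is not made up. The controller multiplies each number of a shift by 0.5 m and each number of a turn by 60 degrees. A row lasts 1/8 s, in which the tool goes at most 62.5 mm and 10.7 degrees, less where a joint would pass 70% of its speed; a pose out of reach is approached as far as the arm can. A call with a number of a shift or a turn outside -1 to 1 is refused whole. A call with a gripper value outside its range is refused whole. "hand" is the opening, from 0 (shut) to 1 (fully open), set as the call begins (left out, the last holds). The fingers move at their own pace and stop on an object; "squeeze" is the grip in N (left out, the last holds). Time passes only in rows, so rows that do not move let the fingers close. It gives the time, the measured TCP pose, the force, the opening and the grip force at its end, in the units of the state.
- r.get_state(): the state, without advancing time (a new reading comes with each control period).
- r.capture(name): name is "side" or "top"; returns the picture (384x512x3 uint8, red, green, blue); there is no depth.
- r.camera_info(name): a dict with "K" (3x3 intrinsics, pixels), "distortion" ([k1, k2, p1, p2, k3] as OpenCV has them; the pictures are not rectified), "eye" and "attitude" of the camera in the world. Camera axes: x right, y down, z forward; pixel columns grow to the right and rows downward; lengths in m; the calibration is good to about 2 mm. A picture is of the moment at which its call begins. camera_info takes no time and is no camera call.
- r.close_job(): hands the job in; it is judged then, once.
The state is a dict: "time_s": time; "joints": joint angles; "qd": joint speeds; "joint_torque": joint torques, N m; "tcp_pos": TCP position; "eef_rot": TCP orientation; "contact_force": force on the tool from outside, world axes, zero at the start; "moment": the same for the moment, N m; "gripper_width": finger opening in m; "gripper_force": force on a finger pad.
Only numpy, scipy, OpenCV 4.12 (cv2) and the standard library are available. Lean on these libraries where they do the work, as an engineer would, in place of code of your own. Each camera call takes 0.05 s, during which the arm holds its last target. There are 200 camera calls.

TASK

Put the four loose wrench sockets back on the wooden rail in order of size: one standing upright in the middle of each rubber pad, mouth up, the smallest on the pad next to the steel hanging eye and then growing pad by pad to the largest at the other end. Do not tip any socket over, and leave the oil bottle standing where it is.

Things in the scene. Friction and masses are not known exactly. Their poses are not given: they have to be found in the camera images.
- socket_a: the smallest of four loose bright steel wrench sockets: a round upright cylinder 24 mm in diameter and 46 mm tall with a hexagon mouth in its top, standing on the bench mouth up. Origin: centre of its underside; z up its axis. Grip it anywhere across its diameter.
- socket_b: the second smallest of four loose bright steel wrench sockets: a round upright cylinder 32 mm in diameter and 52 mm tall with a hexagon mouth in its top, standing on the bench mouth up. Origin: centre of its underside; z up its axis. Grip it anywhere across its diameter.
- socket_c: the second largest of four loose bright steel wrench sockets: a round upright cylinder 40 mm in diameter and 58 mm tall with a hexagon mouth in its top, standing on the bench mouth up. Origin: centre of its underside; z up its axis. Grip it anywhere across its diameter.
- socket_d: the largest of four loose bright steel wrench sockets: a round upright cylinder 48 mm in diameter and 64 mm tall with a hexagon mouth in its top, standing on the bench mouth up. Origin: centre of its underside; z up its axis. Grip it anywhere across its diameter.
- pad_a: one of four equal flat black rubber discs (54 mm in diameter, 4 mm thick) fixed in a straight row, 72 mm apart, on a fixed wooden rail (300 x 70 mm, 16 mm high; the row runs down its middle); number 1 in the row a-b-c-d. Origin: centre of its underside, so its top lies 4 mm above the origin, 20 mm above the bench. y runs along the row towards pad_d, x across it, z up.
- pad_b: one of four equal flat black rubber discs (54 mm in diameter, 4 mm thick) fixed in a straight row, 72 mm apart, on a fixed wooden rail (300 x 70 mm, 16 mm high; the row runs down its middle); number 2 in the row a-b-c-d. Origin: centre of its underside, so its top lies 4 mm above the origin, 20 mm above the bench. y runs along the row towards pad_d, x across it, z up.
- pad_c: one of four equal flat black rubber discs (54 mm in diameter, 4 mm thick) fixed in a straight row, 72 mm apart, on a fixed wooden rail (300 x 70 mm, 16 mm high; the row runs down its middle); number 3 in the row a-b-c-d. Origin: centre of its underside, so its top lies 4 mm above the origin, 20 mm above the bench. y runs along the row towards pad_d, x across it, z up.
- pad_d: one of four equal flat black rubber discs (54 mm in diameter, 4 mm thick) fixed in a straight row, 72 mm apart, on a fixed wooden rail (300 x 70 mm, 16 mm high; the row runs down its middle); number 4 in the row a-b-c-d. Origin: centre of its underside, so its top lies 4 mm above the origin, 20 mm above the bench. y runs along the row towards pad_d, x across it, z up.
- eye: the hanging eye of the rail: a flat steel ring (42 mm outside, 26 mm inside, 8 mm high), fixed on the bench against one end of the rail, either the pad_a end or the pad_d end (62 mm beyond that pad); the other end has a low dark wooden cap (12 mm high) instead. It marks the end for the smallest socket. Origin: centre of its underside.
- oil: bystander: a black oil bottle with a red cap, 54 mm in diameter and 135 mm tall, standing loose on the bench. Origin: centre of its underside; z up its axis. Not to be disturbed.
There are look-alikes about, which are no part of the job. Leave any purple or yellow look-alike of the socket_d alone.

How it is judged:
By the outcome, as a careful person would: the job done as asked, in the order asked, and still so for the second after the job is handed in, with the robot touching nothing.
It also fails if it takes over 109 s, if anything falls off the work surface, if the arm or the gripper's body presses on something with over 40 N, if the wrist force passes 120 N, or if a joint passes its speed limit or range.

## Working session

There is one attempt and no reset: what is moved stays moved. The work goes in short steps, Python scripts to look and compute and a tool call to move; the robot and the scene stay as the last step left them, time stands still between calls to the robot, and variables do not carry over. Pictures are saved under pics/ and viewed, at most 14 in all, crops included, and the job is handed in when it is done.

Besides the shell and the picture viewer there is one more tool, called after "Request:" in YAML: its name, and indented under it one key for each argument. carry_out: Moves the arm, as the interface text tells. Its arguments: {"type":"object","properties":{"targets":{"type":"array","items":{"type":"array","items":{"type":"number","minimum":-1,"maximum":1}}},"hand":{"type":"number"},"squeeze":{"type":"number"}},"required":["targets"]}

```bash
mkdir -p pics; ls
python3 - <<'E'
from plant import r
import cv2
for n in("side","top"):
    cv2.imwrite(f"pics/{n}0.png",r.capture(n)[:,:,::-1]); print(n,r.camera_info(n))
print(r.get_state())
E
```

```text
pics
side {'K': array([[448.55591225,   0.        , 256.06321239],
       [  0.        , 448.55591225, 194.98989199],
       [  0.        ,   0.        ,   1.        ]]), 'distortion': array([-0.01173836,  0.        ,  0.        ,  0.        ,  0.        ]), 'eye': array([0.26772083, 0.86645845, 0.57989656]), 'attitude': array([-121.1016821 ,    0.85780405, -162.77386423])}
top {'K': array([[366.33090328,   0.        , 252.92817479],
       [  0.        , 366.33090328, 193.12010125],
       [  0.        ,   0.        ,   1.        ]]), 'distortion': array([-0.0660369,  0.       ,  0.       ,  0.       ,  0.       ]), 'eye': array([0.40182524, 0.04253465, 0.83216112]), 'attitude': array([-170.5509011 ,    1.67768672,  -91.02058708])}
{'time_s': 0.1, 'joints': array([-5.75760410e+01,  2.05878402e+01,  6.38925965e-01, -1.71837531e-02,
       -7.01350408e+01, -1.65066308e+01]), 'qd': array([-0.04160567, -0.09548686,  0.11633805,  0.11604204, -0.01476112,
       -0.08520273]), 'joint_torque': array([-1.47923969e-03, -5.84165239e+01,  2.93748808e+01,  7.01557472e+00,
        1.00962940e-02, -5.47640457e-05]), 'tcp_pos': array([ 0.18497364, -0.64872372,  0.23371161]), 'eef_rot': array([ 1.79914915e+02, -8.36708911e-03, -1.64088517e+02]), 'contact_force': array([-0.220607  ,  1.0032607 , -0.30286457]), 'moment': array([-0.00582607,  0.03004076,  0.05801224]), 'gripper_force': 0.0, 'gripper_width': 0.08765220511502927}
```

View pics/top0.png

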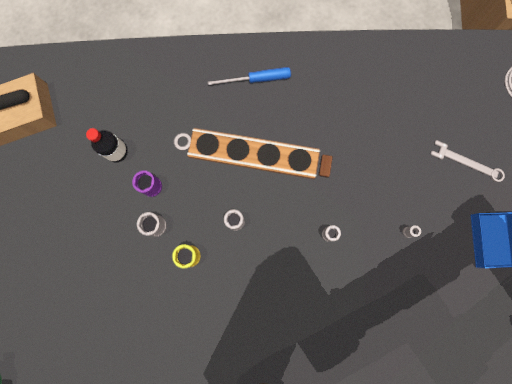

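View pics/side0.png

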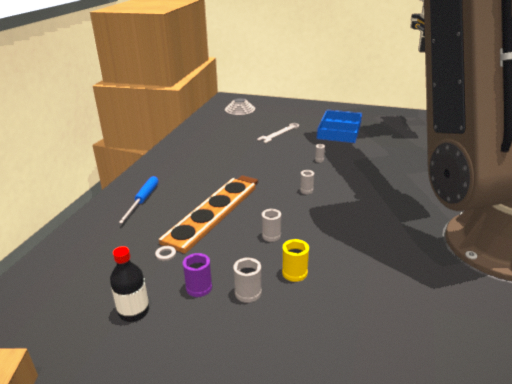

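Candidates: the top view shows bright steel sockets at (150,224), (234,220), (332,233) and (413,231). The purple one at (147,183) and the yellow one at (186,256) are look-alikes. The eye is at (183,142), which is the left (+y) end of the rail, and the oil bottle is at (108,145). A close crop comes next.

```bash
cat > h.py <<'E'
import numpy as np, cv2
from scipy.spatial.transform import Rotation as Ro
from plant import r
def cam(n):
    i=r.camera_info(n); return i["K"],i["distortion"],np.array(i["eye"]),Ro.from_euler("xyz",i["attitude"],degrees=True).as_matrix()
def ray(n,p):
    K,d,e,R=cam(n); u=cv2.undistortPoints(np.array([[p]],float),K,d)[0,0]
    v=R@np.array([u[0],u[1],1]); return e,v/np.linalg.norm(v)
def plane(n,p,z):
    e,v=ray(n,p); return e+v*(z-e[2])/v[2]
def proj(n,P):
    K,d,e,R=cam(n); return cv2.projectPoints((R.T@(np.array(P)-e))[None],np.zeros(3),np.zeros(3),K,d)[0][0,0]
def tri(pt,ps):
    (e,v),(f,w)=ray("top",pt),ray("side",ps)
    s,t=np.linalg.lstsq(np.c_[v,-w],f-e,rcond=None)[0]; a,b=e+s*v,f+t*w
    return (a+b)/2,np.linalg.norm(a-b)
E
python3 - <<'E'
from h import *
t=cv2.imread("pics/top0.png"); s=cv2.imread("pics/side0.png")
def crop(im,c,h=22): 
    x,y=c; return cv2.resize(im[y-h:y+h,x-h:x+h],(198,198),interpolation=0)
top=[crop(t,c) for c in [(150,224),(234,220),(332,233),(413,231)]]
sid=[crop(s,c) for c in [(248,280),(272,225),(307,181),(320,153)]]
cv2.imwrite("pics/c1.png",np.vstack([np.hstack(top),np.hstack(sid)]))
# pads and tool markers
for n,im,box in(("top",t,(180,320,120,185)),("side",s,(150,265,170,250))):
    x0,x1,y0,y1=box; g=im[y0:y1,x0:x1].astype(int)
    hsv=cv2.cvtColor(im[y0:y1,x0:x1],cv2.COLOR_BGR2HSV)
    wood=((hsv[...,1]>90)&(hsv[...,2]>90)|(g.min(2)>120)).astype(np.uint8)
    cs,hi=cv2.findContours(wood,cv2.RETR_CCOMP,cv2.CHAIN_APPROX_NONE)
    for c,h in zip(cs,hi[0]):
        if cv2.contourArea(c)>60 and h[3]>=0:
            e=cv2.fitEllipse(c); p=np.array(e[0])+[x0,y0]; print(n,p.round(1),np.round(e[1],1),plane(n,p,.02).round(4))
print("eye",plane("top",(183,142),.008),[proj("top",(0.185,-.649,.235)),proj("side",(0.5,0.1,0))])
E
```

```text
top [299.3 159.6] [22.9 23.1] [ 0.6125 -0.0432  0.02  ]
top [268.2 154.3] [22.4 23. ] [0.6267 0.0273 0.02  ]
top [237.4 149.1] [22.3 23.1] [0.6409 0.0977 0.02  ]
top [207.  143.9] [22.1 22.7] [0.6554 0.1682 0.02  ]
side [182.7 232. ] [14.8 24.8] [0.6561 0.1712 0.02  ]
side [201.8 215.4] [13.4 23.3] [0.642 0.101 0.02 ]
side [219.  200.6] [12.1 22.1] [0.6275 0.0311 0.02  ]
side [234.6 187.2] [10.9 21.2] [ 0.6133 -0.039   0.02  ]
eye [0.66541155 0.22701271 0.008     ] [array([673.67485034, 368.12924864]), array([262.34698052, 232.64888971])]
```

View pics/c1.png

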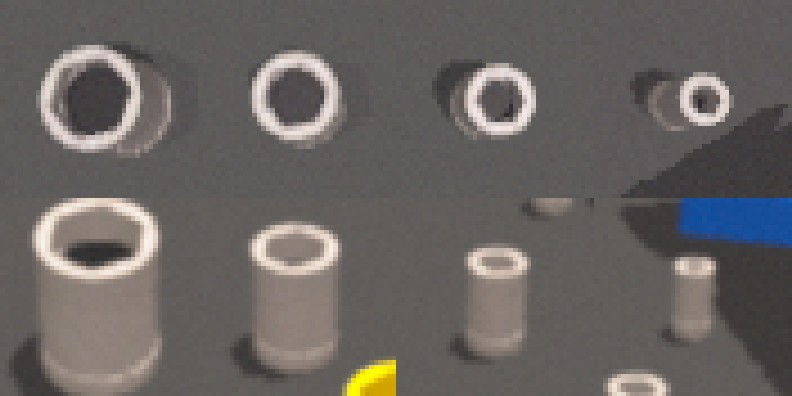

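The close crop shows four plain steel sockets with their mouths up, growing from right to left in the top view. The rims are brighter than the bodies. Next I'll fit the rims in both views and triangulate them, and the pads too.

```bash
cat >> h.py <<'E'
def rim(im,c,h=20,hw=None,f=.8,clip=None):
    x,y=c; g=cv2.cvtColor(im[y-h:y+h,x-h:x+h],cv2.COLOR_BGR2GRAY).copy()
    hs=cv2.cvtColor(im[y-h:y+h,x-h:x+h],cv2.COLOR_BGR2HSV)[...,1]; g[hs>80]=0
    if clip: g[clip:]=0
    k=4; G=cv2.resize(g,None,fx=k,fy=k,interpolation=cv2.INTER_CUBIC)
    m=(G>f*np.percentile(G[G>140],97)).astype(np.uint8) 
    cs,_=cv2.findContours(m,cv2.RETR_EXTERNAL,cv2.CHAIN_APPROX_NONE)
    cc=max(cs,key=cv2.contourArea); e=cv2.fitEllipse(cv2.convexHull(cc))
    return (np.array(e[0])+.5)/k-.5+[x-h,y-h],np.array(e[1])/k
E
python3 - <<'E'
from h import *
t=cv2.imread("pics/top0.png"); s=cv2.imread("pics/side0.png")
for n,a,b,D,H in [("d",(150,224),(248,275),48,64),("c",(234,220),(272,220),40,58),("b",(332,233),(307,181),32,52),("a",(413,231),(320,153),24,46)]:
    p,e=rim(t,a,18); q,f=rim(s,b,19 if n!="a" else 12)
    P,g=tri(p,q)
    print(n,p.round(1),e.round(1),q.round(1),f.round(1),"tri",P.round(4),"gap",g.round(4),"plane",plane("top",p,H/1e3).round(4),plane("side",q,H/1e3).round(4),"dia",(e*(0.832-H/1e3)/.366).round(0))
for p,q in zip([(207,143.9),(237.4,149.1),(268.2,154.3),(299.3,159.6)],[(182.7,232),(201.8,215.4),(219,200.6),(234.6,187.2)]):
    P,g=tri(p,q);print("pad",P.round(4),g.round(4))
E
```

```text
d [147.5 223.4] [21.6 22.8] [246.8 266.4] [17.9 27.1] tri [0.471  0.2886 0.0636] gap 0.002 plane [0.47   0.2883 0.064 ] [0.4718 0.2891 0.064 ] dia [45. 48.]
c [233.1 218.9] [18.6 18.8] [271.  213.9] [10.7 18.9] tri [0.4776 0.1063 0.0574] gap 0.0018 plane [0.4766 0.1061 0.058 ] [0.4783 0.1073 0.058 ] dia [39. 40.]
b [332.7 232.8] [14.8 15.1] [307.  172.9] [ 6.5 12.9] tri [ 0.444  -0.1043  0.0512] gap 0.0016 plane [ 0.4432 -0.1043  0.052 ] [ 0.4445 -0.1027  0.052 ] dia [31. 32.]
a [415.1 230.7] [10.6 11.1] [319.8 145.8] [3.9 8.3] tri [ 0.4443 -0.2831  0.0448] gap 0.0012 plane [ 0.4437 -0.2827  0.046 ] [ 0.4445 -0.2804  0.046 ] dia [23. 24.]
pad [0.6567 0.1687 0.0179] 0.0015
pad [0.6424 0.0982 0.018 ] 0.0018
pad [0.6282 0.0275 0.0176] 0.0017
pad [ 0.614  -0.0433  0.0173] 0.0017
```

Triangulated heights agree with the text, apart from about 1–2 mm of bias. Next come the obstacles and a small planner that works out move rows.

```bash
cat >> h.py <<'E'
def plan(wps,start=None,maxd=.055,maxa=10.):
    """wps: list of (x,y,z,yaw). Prints rows for the move calls, starting at the measured pose."""
    s=r.get_state(); p=np.array(s["tcp_pos"]) ; R=Ro.from_euler("xyz",s["eef_rot"],degrees=True)
    if start is not None: p=np.array(start[:3]); R=Ro.from_euler("xyz",[180,0,start[3]],degrees=True)
    print("t",s["time_s"],"p",p.round(4))
    for w in wps:
        T=Ro.from_euler("xyz",[180,0,w[3]],degrees=True); P=np.array(w[:3])
        n=max(1,int(np.ceil(max(np.linalg.norm(P-p)/maxd,np.degrees((R.inv()*T).magnitude())/maxa))))
        rows=[]
        for k in range(n,0,-1):
            sh=np.round(R.inv().apply((P-p)/k)/.5,3); tu=np.round(np.degrees((R.inv()*T).as_rotvec())/k/60,3)
            p=p+R.apply(sh*.5); R=R*Ro.from_rotvec(np.radians(tu*60)); rows.append([float(x)+0 for x in [*sh,*tu]])
        print("->",w); [print("  ",rows[i:i+5]) for i in range(0,n,5)]
E
python3 - <<'E'
from h import *
t=cv2.imread("pics/top0.png");h=cv2.cvtColor(t,cv2.COLOR_BGR2HSV)
for n,lo,hi,H in(("purple",(130,120,60),(160,255,255),.03),("yellow",(22,150,100),(35,255,255),.03),("oilcap",(0,200,100),(6,255,255),.125)):
    m=cv2.inRange(h,lo,hi);k,_,st,c=cv2.connectedComponentsWithStats(m);i=1+st[1:,4].argmax();print(n,c[i].round(0),st[i,4],plane("top",c[i],H).round(3))
print([proj("top",(.471,.2887,0)),proj("top",(.56,.38,0))])
plan([(.444,-.282,.12,-101.5),(.444,-.282,.06,-101.5)])
E
```

```text
purple [148. 184.] 363 [0.562 0.301 0.03 ]
yellow [195. 256.] 107 [0.401 0.192 0.03 ]
oilcap [ 98. 137.] 18 [0.645 0.379 0.125]
[array([156.03149218, 225.2236748 ]), array([118.92476357, 188.07741605])]
t 0.1 p [ 0.185  -0.6487  0.2337]
-> (0.444, -0.282, 0.12, -101.5)
   [[-0.078, 0.063, 0.025, 0.0, 0.0, -0.116], [-0.085, 0.053, 0.025, 0.0, 0.0, -0.116], [-0.09, 0.042, 0.025, 0.0, 0.0, -0.116], [-0.095, 0.031, 0.026, 0.0, 0.0, -0.116], [-0.098, 0.019, 0.025, 0.0, 0.0, -0.116]]
   [[-0.099, 0.007, 0.026, 0.0, 0.0, -0.116], [-0.1, -0.005, 0.025, 0.0, 0.0, -0.116], [-0.098, -0.017, 0.026, 0.0, 0.001, -0.116], [-0.095, -0.03, 0.025, 0.001, 0.0, -0.115]]
-> (0.444, -0.282, 0.06, -101.5)
   [[0.0, 0.0, 0.06, 0.0, 0.0, 0.0], [0.0, 0.0, 0.06, 0.0, 0.0, 0.0]]
```

Request:
carry_out:
  targets:
    - [-0.078,0.063,0.025,0,0,-0.116]
    - [-0.085,0.053,0.025,0,0,-0.116]
    - [-0.09,0.042,0.025,0,0,-0.116]
    - [-0.095,0.031,0.026,0,0,-0.116]
    - [-0.098,0.019,0.025,0,0,-0.116]
  hand: 1
  squeeze: 20

```text
time_s: 0.72
tcp_pos: [0.3295, -0.4434, 0.1709]
eef_rot: [180.0, 0.0, -129.1]
contact_force: [0.6, -0.9, 0.1]
gripper_width: 0.0875
gripper_force: 0.0
```

Request:
carry_out:
  targets:
    - [-0.099,0.007,0.026,0,0,-0.116]
    - [-0.1,-0.005,0.025,0,0,-0.116]
    - [-0.098,-0.017,0.026,0,0,-0.116]
    - [-0.095,-0.03,0.025,0,0,-0.115]
    - [0,0,0,0,0,0]

```text
time_s: 1.35
tcp_pos: [0.4454, -0.2801, 0.1195]
eef_rot: [179.9, 0.0, -101.2]
contact_force: [-0.2, 1.0, 0.3]
gripper_width: 0.0876
gripper_force: 0.0
```

Run:
```python
from h import *
print(r.get_state()["eef_rot"])
plan([(.444,-.282,.08,-101.5),(.444,-.282,.019,-101.5)],maxd=.03)
```

```text
[ 1.79901418e+02  1.40275201e-02 -1.01208821e+02]
t 1.35 p [ 0.4454 -0.2801  0.1195]
-> (0.444, -0.282, 0.08, -101.5)
   [[0.002, 0.001, 0.039, 0.001, 0.0, 0.002], [0.002, 0.001, 0.04, 0.001, 0.0, 0.003]]
-> (0.444, -0.282, 0.019, -101.5)
   [[0.0, 0.0, 0.041, 0.0, 0.0, 0.0], [0.0, 0.0, 0.04, 0.0, 0.0, 0.0], [0.0, 0.0, 0.041, 0.0, 0.0, 0.0]]
```

Request:
carry_out:
  targets:
    - [0.002,0.001,0.04,0,0,0.002]
    - [0.002,0.001,0.04,0,0,0.003]
    - [0,0,0.04,0,0,0]
    - [0,0,0.04,0,0,0]
    - [0,0,0.04,0,0,0]

```text
time_s: 1.98
tcp_pos: [0.4425, -0.285, 0.02]
eef_rot: [180.0, -0.0, -101.9]
contact_force: [0.3, 0.2, 0.1]
gripper_width: 0.0876
gripper_force: 0.0
```

Run:
```python
from h import *
a=cv2.resize(r.capture("top")[150:310,330:500,::-1],(400,376)); b=cv2.resize(r.capture("side")[70:230,240:400,::-1],(376,376))
cv2.imwrite("pics/g1.png",np.hstack([a,b])); s=r.get_state(); print(s["tcp_pos"],s["contact_force"])
```

```text
[ 0.44097014 -0.284456    0.01875627] [-0.94693886  0.38311205  0.34915577]
```

View pics/g1.png

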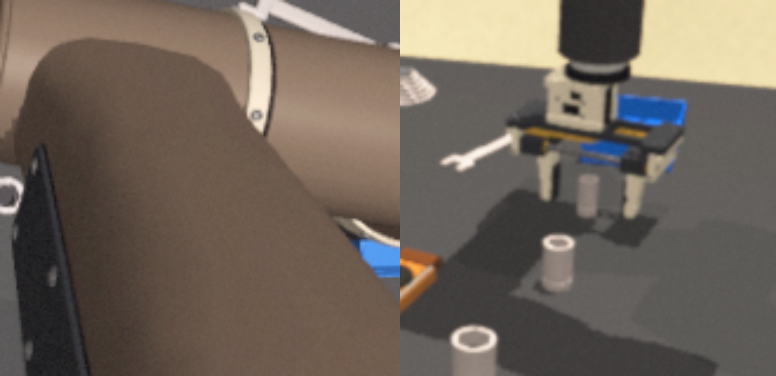

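The open fingers straddle socket a, which shows at (588,195) in the right half. Pose readings are noisy by about 1.5 mm, so I'll plan from the commanded pose. I'll shift 2 mm, then close.

Request:
carry_out:
  targets:
    - [-0.004,-0.002,0.002,0,0,0]
    - [0,0,0,0,0,0]

```text
time_s: 2.33
tcp_pos: [0.445, -0.2828, 0.0204]
eef_rot: [-179.9, -0.0, -101.8]
contact_force: [-0.5, -0.3, -0.2]
gripper_width: 0.0878
gripper_force: 0.0
```

Request:
carry_out:
  targets:
    - [0,0,0,0,0,0]
    - [0,0,0,0,0,0]
    - [0,0,0,0,0,0]
    - [0,0,0,0,0,0]
    - [0,0,0,0,0,0]
  hand: 0

```text
time_s: 2.95
tcp_pos: [0.4444, -0.2825, 0.0196]
eef_rot: [-180.0, -0.0, -101.8]
contact_force: [-0.7, -0.5, -0.0]
gripper_width: 0.0433
gripper_force: 0.0
```

Run:
```python
from h import *
plan([(.444,-.282,.14,-101.5),(.6558,.1697,.14,-101.5),(.6558,.1697,.06,-101.5),(.6558,.1697,.041,-101.5)],start=(.444,-.282,.020,-101.5),maxd=.05)
```

```text
t 2.95 p [ 0.444 -0.282  0.02 ]
-> (0.444, -0.282, 0.14, -101.5)
   [[0.0, 0.0, -0.08, 0.0, 0.0, 0.0], [0.0, 0.0, -0.08, 0.0, 0.0, 0.0], [0.0, 0.0, -0.08, 0.0, 0.0, 0.0]]
-> (0.6558, 0.1697, 0.14, -101.5)
   [[-0.097, -0.023, 0.0, 0.0, 0.0, 0.0], [-0.097, -0.024, 0.0, 0.0, 0.0, 0.0], [-0.097, -0.023, 0.0, 0.0, 0.0, 0.0], [-0.097, -0.024, 0.0, 0.0, 0.0, 0.0], [-0.097, -0.023, 0.0, 0.0, 0.0, 0.0]]
   [[-0.097, -0.024, 0.0, 0.0, 0.0, 0.0], [-0.097, -0.023, 0.0, 0.0, 0.0, 0.0], [-0.097, -0.024, 0.0, 0.0, 0.0, 0.0], [-0.097, -0.023, 0.0, 0.0, 0.0, 0.0], [-0.097, -0.024, 0.0, 0.0, 0.0, 0.0]]
-> (0.6558, 0.1697, 0.06, -101.5)
   [[0.0, 0.0, 0.08, 0.0, 0.0, 0.0], [0.0, 0.0, 0.08, 0.0, 0.0, 0.0]]
-> (0.6558, 0.1697, 0.041, -101.5)
   [[0.0, 0.0, 0.038, 0.0, 0.0, 0.0]]
```

Request:
carry_out:
  targets:
    - [0,0,0,0,0,0]
    - [0,0,0,0,0,0]
    - [0,0,0,0,0,0]
    - [0,0,0,0,0,0]
    - [0,0,0,0,0,0]

```text
time_s: 3.58
tcp_pos: [0.4443, -0.2825, 0.0195]
eef_rot: [180.0, 0.0, -101.8]
contact_force: [0.2, -0.5, -0.2]
gripper_width: 0.0235
gripper_force: 20.0
```

Request:
carry_out:
  targets:
    - [0,0,-0.02,0,0,0]
    - [0,0,-0.06,0,0,0]
    - [0,0,-0.08,0,0,0]
    - [0,0,-0.08,0,0,0]
    - [0,0,0,0,0,0]

```text
time_s: 4.2
tcp_pos: [0.4465, -0.2832, 0.1436]
eef_rot: [-179.6, -0.0, -101.8]
contact_force: [0.1, 0.1, -1.2]
gripper_width: 0.0241
gripper_force: 20.0
```

Gripped: the opening is 24 mm, which is socket a's diameter. Carrying it over to the pad beside the eye.

Request:
carry_out:
  targets:
    - [-0.097,-0.023,0,0,0,0]
    - [-0.097,-0.024,0,0,0,0]
    - [-0.097,-0.023,0,0,0,0]
    - [-0.097,-0.024,0,0,0,0]
    - [-0.097,-0.023,0,0,0,0]

```text
time_s: 4.82
tcp_pos: [0.5513, -0.0556, 0.1393]
eef_rot: [180.0, -0.0, -101.8]
contact_force: [0.9, -1.7, -0.6]
gripper_width: 0.0236
gripper_force: 20.0
```

Request:
carry_out:
  targets:
    - [-0.097,-0.024,0,0,0,0]
    - [-0.097,-0.023,0,0,0,0]
    - [-0.097,-0.024,0,0,0,0]
    - [-0.097,-0.023,0,0,0,0]
    - [-0.097,-0.024,0,0,0,0]

```text
time_s: 5.45
tcp_pos: [0.6586, 0.1696, 0.139]
eef_rot: [179.9, -0.0, -101.8]
contact_force: [0.9, -0.5, -1.2]
gripper_width: 0.0239
gripper_force: 20.0
```

Request:
carry_out:
  targets:
    - [0,0,0,0,0,0]
    - [0,0,0.04,0,0,0]
    - [0,0,0.04,0,0,0]
    - [0,0,0.04,0,0,0]
    - [0,0,0,0,0,0]

```text
time_s: 6.08
tcp_pos: [0.6569, 0.1669, 0.0776]
eef_rot: [179.8, -0.1, -101.9]
contact_force: [-0.8, 0.3, -0.6]
gripper_width: 0.0238
gripper_force: 20.0
```

Run:
```python
from h import *
a=cv2.resize(r.capture("top")[90:200,150:340,::-1],None,fx=2,fy=2); b=cv2.resize(r.capture("side")[140:260,130:330,::-1],None,fx=2,fy=2)
b=b[:220]; cv2.imwrite("pics/g2.png",np.hstack([a,b])); s=r.get_state(); print(s["tcp_pos"],s["eef_rot"],s["gripper_width"])
```

```text
[0.65854099 0.16770597 0.07991773] [ 1.79993223e+02 -2.18974997e-02 -1.01813597e+02] 0.023366511146947166
```

View pics/g2.png

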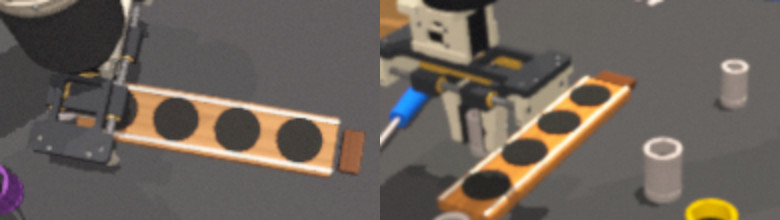

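Socket a hangs upright in the gripper over the eye-end pad, at (470,130) in the right half of the crop. The yaw is really -101.8°, so I'll correct by 2–3 mm and lower.

Request:
carry_out:
  targets:
    - [-0.002,0.005,0.03,0,0,0]
    - [0,0,0.03,0,0,0]
    - [0,0,0.01,0,0,0]
    - [0,0,0.004,0,0,0]
    - [0,0,0,0,0,0]

```text
time_s: 6.8
tcp_pos: [0.6565, 0.1697, 0.0426]
eef_rot: [-180.0, -0.0, -101.8]
contact_force: [0.3, -0.8, 0.1]
gripper_width: 0.0234
gripper_force: 20.0
```

Request:
carry_out:
  targets:
    - [0,0,0.002,0,0,0]
    - [0,0,0,0,0,0]

```text
time_s: 7.05
tcp_pos: [0.6564, 0.1697, 0.0418]
eef_rot: [-180.0, 0.0, -101.8]
contact_force: [0.3, 0.6, -0.4]
gripper_width: 0.024
gripper_force: 20.0
```

Request:
carry_out:
  targets:
    - [0,0,0.002,0,0,0]
    - [0,0,0,0,0,0]

```text
time_s: 7.3
tcp_pos: [0.6563, 0.1696, 0.0405]
eef_rot: [180.0, -0.0, -101.8]
contact_force: [-0.2, -0.0, -0.9]
gripper_width: 0.0238
gripper_force: 20.0
```

Request:
carry_out:
  targets:
    - [0,0,0.001,0,0,0]
    - [0,0,0,0,0,0]

```text
time_s: 7.55
tcp_pos: [0.6563, 0.1696, 0.04]
eef_rot: [180.0, -0.0, -101.8]
contact_force: [-0.1, -0.2, -1.2]
gripper_width: 0.0234
gripper_force: 20.0
```

Request:
carry_out:
  targets:
    - [0,0,0.001,0,0,0]
    - [0,0,0,0,0,0]

```text
time_s: 7.8
tcp_pos: [0.6564, 0.1697, 0.0396]
eef_rot: [-180.0, 0.0, -101.8]
contact_force: [-0.4, -0.4, -0.6]
gripper_width: 0.0235
gripper_force: 20.0
```

Request:
carry_out:
  targets:
    - [0,0,0.001,0,0,0]
    - [0,0,0,0,0,0]

```text
time_s: 8.05
tcp_pos: [0.6564, 0.1697, 0.0395]
eef_rot: [-180.0, 0.0, -101.8]
contact_force: [-1.4, -0.6, 4.5]
gripper_width: 0.0233
gripper_force: 20.0
```

Contact is felt exactly 20 mm above the pick height. Settled pose readings are good. Releasing.

Request:
carry_out:
  targets:
    - [0,0,0,0,0,0]
    - [0,0,0,0,0,0]
    - [0,0,0,0,0,0]
    - [0,0,0,0,0,0]
    - [0,0,0,0,0,0]
  hand: 1

```text
time_s: 8.68
tcp_pos: [0.6563, 0.1696, 0.039]
eef_rot: [180.0, -0.0, -101.8]
contact_force: [-0.5, 0.1, 0.8]
gripper_width: 0.0681
gripper_force: 0.0
```

Run:
```python
from h import *
Y=-101.8
plan([(.6563,.1697,.15,Y),(.4439,-.1035,.12,Y),(.4439,-.1035,.0215,Y)],start=(.6563,.1697,.0395,Y),maxd=.05)
```

```text
t 8.675 p [0.6563 0.1697 0.0395]
-> (0.6563, 0.1697, 0.15, -101.8)
   [[0.0, 0.0, -0.074, 0.0, 0.0, 0.0], [0.0, 0.0, -0.074, 0.0, 0.0, 0.0], [0.0, 0.0, -0.073, 0.0, 0.0, 0.0]]
-> (0.4439, -0.1035, 0.12, -101.8)
   [[0.089, 0.043, 0.009, 0.0, 0.0, 0.0], [0.089, 0.044, 0.009, 0.0, 0.0, 0.0], [0.089, 0.043, 0.008, 0.0, 0.0, 0.0], [0.089, 0.044, 0.008, 0.0, 0.0, 0.0], [0.089, 0.043, 0.009, 0.0, 0.0, 0.0]]
   [[0.088, 0.044, 0.008, 0.0, 0.0, 0.0], [0.089, 0.043, 0.009, 0.0, 0.0, 0.0]]
-> (0.4439, -0.1035, 0.0215, -101.8)
   [[0.0, 0.0, 0.098, 0.0, 0.0, 0.0], [0.0, 0.0, 0.099, 0.0, 0.0, 0.0]]
```

Request:
carry_out:
  targets:
    - [0,0,-0.03,0,0,0]
    - [0,0,-0.07,0,0,0]
    - [0,0,-0.07,0,0,0]
    - [0,0,-0.05,0,0,0]
    - [0.089,0.043,0.009,0,0,0]

```text
time_s: 9.3
tcp_pos: [0.6291, 0.1324, 0.1483]
eef_rot: [-179.7, 0.2, -101.7]
contact_force: [-0.6, -1.7, -1.1]
gripper_width: 0.0874
gripper_force: 0.0
```

Request:
carry_out:
  targets:
    - [0.089,0.044,0.009,0,0,0]
    - [0.089,0.043,0.008,0,0,0]
    - [0.089,0.044,0.008,0,0,0]
    - [0.089,0.043,0.009,0,0,0]
    - [0.088,0.044,0.008,0,0,0]

```text
time_s: 9.93
tcp_pos: [0.4734, -0.0656, 0.1247]
eef_rot: [-179.9, 0.0, -101.8]
contact_force: [-0.0, -0.7, 0.7]
gripper_width: 0.0875
gripper_force: 0.0
```

Request:
carry_out:
  targets:
    - [0.089,0.043,0.009,0,0,0]
    - [0,0,0.06,0,0,0]
    - [0,0,0,0,0,0]
    - [0,0,0,0,0,0]

```text
time_s: 10.42
tcp_pos: [0.4449, -0.1034, 0.0903]
eef_rot: [-179.9, 0.0, -101.8]
contact_force: [0.4, -0.3, -0.5]
gripper_width: 0.0876
gripper_force: 0.0
```

Run:
```python
from h import *
a=r.capture("top")[:,:,::-1].copy()
p,e=rim(a,(207,140),14) ; print(p,e,plane("top",p,.066))
a=cv2.resize(a[100:260,170:380],None,fx=1.9,fy=1.9);b=cv2.resize(r.capture("side")[120:280,150:360,::-1],None,fx=1.9,fy=1.9)
cv2.imwrite("pics/g3.png",np.hstack([a,b]));print(r.get_state()["tcp_pos"],r.get_state()["eef_rot"])
```

```text
[207.84275723 132.01174021] [ 2.7612896  33.09054947] [0.668061  0.1593194 0.066    ]
[ 0.4450562  -0.10321465  0.09017157] [-1.79907351e+02  2.55095661e-02 -1.01750077e+02]
```

View pics/g3.png

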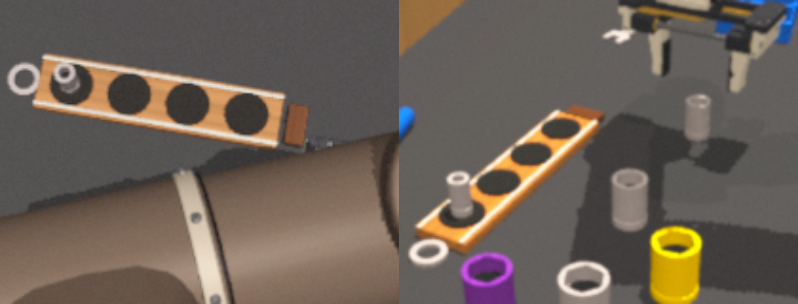

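Socket a stands upright in the middle of the eye-end pad, at (68,80) in the left half. The gripper is above b. Descend and grip.

Request:
carry_out:
  targets:
    - [0,0.002,0.04,0,0,0]
    - [0,0,0.05,0,0,0]
    - [0,0,0.03,0,0,0]
    - [0,0,0.017,0,0,0]
    - [0,0,0,0,0,0]

```text
time_s: 11.15
tcp_pos: [0.4431, -0.1033, 0.0206]
eef_rot: [180.0, -0.0, -101.8]
contact_force: [-0.8, 0.9, 0.2]
gripper_width: 0.0874
gripper_force: 0.0
```

Request:
carry_out:
  targets:
    - [0,0,0,0,0,0]
    - [0,0,0,0,0,0]
    - [0,0,0,0,0,0]
    - [0,0,0,0,0,0]
    - [0,0,0,0,0,0]
  hand: 0

```text
time_s: 11.78
tcp_pos: [0.4429, -0.1035, 0.0206]
eef_rot: [-180.0, 0.0, -101.8]
contact_force: [0.5, 0.5, 0.5]
gripper_width: 0.0433
gripper_force: 0.0
```

Request:
carry_out:
  targets:
    - [0,0,0,0,0,0]
    - [0,0,0,0,0,0]
    - [0,0,0,0,0,0]
    - [0,0,0,0,0,0]

```text
time_s: 12.28
tcp_pos: [0.4431, -0.1035, 0.0206]
eef_rot: [-180.0, 0.0, -101.8]
contact_force: [1.0, 0.1, 0.3]
gripper_width: 0.0318
gripper_force: 20.0
```

Run:
```python
from h import *
Y=-101.8; s=r.get_state(); p=s["tcp_pos"]; print(p,s["eef_rot"],s["gripper_width"],s["gripper_force"])
plan([(.6415,.0994,.14,Y),(.6415,.0994,.08,Y)],start=(p[0],p[1],.14,Y),maxd=.05)
```

```text
[ 0.44305134 -0.10345939  0.0205825 ] [-1.79991956e+02  2.06909063e-03 -1.01800626e+02] 0.031797171503635355 19.99966710805893
t 12.275 p [ 0.4431 -0.1035  0.14  ]
-> (0.6415, 0.0994, 0.14, -101.8)
   [[-0.08, -0.051, 0.0, 0.0, 0.0, 0.0], [-0.08, -0.051, 0.0, 0.0, 0.0, 0.0], [-0.08, -0.051, 0.0, 0.0, 0.0, 0.0], [-0.079, -0.051, 0.0, 0.0, 0.0, 0.0], [-0.08, -0.051, 0.0, 0.0, 0.0, 0.0]]
   [[-0.079, -0.051, 0.0, 0.0, 0.0, 0.0]]
-> (0.6415, 0.0994, 0.08, -101.8)
   [[0.0, 0.0, 0.06, 0.0, 0.0, 0.0], [0.0, 0.0, 0.06, 0.0, 0.0, 0.0]]
```

Request:
carry_out:
  targets:
    - [0,0,-0.03,0,0,0]
    - [0,0,-0.07,0,0,0]
    - [0,0,-0.08,0,0,0]
    - [0,0,-0.06,0,0,0]
    - [0,0,0,0,0,0]

```text
time_s: 12.9
tcp_pos: [0.4441, -0.1033, 0.1425]
eef_rot: [-179.8, 0.1, -101.8]
contact_force: [-0.4, -0.2, -2.4]
gripper_width: 0.0314
gripper_force: 20.0
```

Request:
carry_out:
  targets:
    - [-0.08,-0.051,0,0,0,0]
    - [-0.08,-0.051,0,0,0,0]
    - [-0.08,-0.051,0,0,0,0]
    - [-0.079,-0.051,0,0,0,0]
    - [-0.08,-0.051,0,0,0,0]

```text
time_s: 13.52
tcp_pos: [0.6085, 0.0667, 0.1386]
eef_rot: [179.9, -0.1, -101.8]
contact_force: [0.3, -1.0, -2.0]
gripper_width: 0.0315
gripper_force: 20.0
```

Request:
carry_out:
  targets:
    - [-0.079,-0.051,0,0,0,0]
    - [0,0,0.06,0,0,0]
    - [0,0,0.06,0,0,0]
    - [0,0,0,0,0,0]
    - [0,0,0,0,0,0]

```text
time_s: 14.15
tcp_pos: [0.6418, 0.0991, 0.0807]
eef_rot: [180.0, -0.0, -101.8]
contact_force: [-0.7, -0.1, -1.4]
gripper_width: 0.0318
gripper_force: 20.0
```

Request:
carry_out:
  targets:
    - [0,0,0.03,0,0,0]
    - [0,0,0.03,0,0,0]
    - [0,0,0.014,0,0,0]
    - [0,0,0.004,0,0,0]
    - [0,0,0,0,0,0]

```text
time_s: 14.78
tcp_pos: [0.6418, 0.0992, 0.0416]
eef_rot: [-180.0, -0.0, -101.8]
contact_force: [0.0, 0.1, -1.6]
gripper_width: 0.0315
gripper_force: 20.0
```

Request:
carry_out:
  targets:
    - [0,0,0.001,0,0,0]
    - [0,0,0,0,0,0]

```text
time_s: 15.02
tcp_pos: [0.6418, 0.0993, 0.0414]
eef_rot: [-180.0, 0.0, -101.8]
contact_force: [0.3, -0.3, -1.8]
gripper_width: 0.0313
gripper_force: 20.0
```

Request:
carry_out:
  targets:
    - [0,0,0.001,0,0,0]
    - [0,0,0,0,0,0]

```text
time_s: 15.28
tcp_pos: [0.6417, 0.0992, 0.0407]
eef_rot: [-180.0, 0.0, -101.8]
contact_force: [-0.4, 0.0, -1.8]
gripper_width: 0.0313
gripper_force: 20.0
```

Request:
carry_out:
  targets:
    - [0,0,0.001,0,0,0]
    - [0,0,0,0,0,0]

```text
time_s: 15.52
tcp_pos: [0.6417, 0.0992, 0.0406]
eef_rot: [-180.0, 0.0, -101.8]
contact_force: [-2.6, -0.3, 6.6]
gripper_width: 0.0322
gripper_force: 20.0
```

Request:
carry_out:
  targets:
    - [0,0,0,0,0,0]
    - [0,0,0,0,0,0]
    - [0,0,0,0,0,0]
    - [0,0,0,0,0,0]
    - [0,0,0,0,0,0]
  hand: 1

```text
time_s: 16.15
tcp_pos: [0.6416, 0.0991, 0.04]
eef_rot: [180.0, -0.0, -101.8]
contact_force: [-0.6, -0.1, 0.3]
gripper_width: 0.076
gripper_force: 0.0
```

Run:
```python
from h import *
Y=-101.8; p=r.get_state()["tcp_pos"]
plan([(.4775,.1067,.14,Y),(.4775,.1067,.08,Y)],start=(p[0],p[1],.15,Y),maxd=.05)
```

```text
t 16.15 p [0.6416 0.0991 0.15  ]
-> (0.4775, 0.1067, 0.14, -101.8)
   [[0.013, 0.081, 0.005, 0.0, 0.0, 0.0], [0.013, 0.081, 0.005, 0.0, 0.0, 0.0], [0.013, 0.081, 0.005, 0.0, 0.0, 0.0], [0.013, 0.081, 0.005, 0.0, 0.0, 0.0]]
-> (0.4775, 0.1067, 0.08, -101.8)
   [[0.0, 0.0, 0.06, 0.0, 0.0, 0.0], [0.0, 0.0, 0.06, 0.0, 0.0, 0.0]]
```

Request:
carry_out:
  targets:
    - [0,0,-0.03,0,0,0]
    - [0,0,-0.07,0,0,0]
    - [0,0,-0.07,0,0,0]
    - [0,0,-0.05,0,0,0]
    - [0,0,0,0,0,0]

```text
time_s: 16.77
tcp_pos: [0.6432, 0.0996, 0.1539]
eef_rot: [-179.7, 0.2, -101.8]
contact_force: [-0.2, -0.9, 0.2]
gripper_width: 0.0879
gripper_force: 0.0
```

Request:
carry_out:
  targets:
    - [0.013,0.081,0.005,0,0,0]
    - [0.013,0.081,0.005,0,0,0]
    - [0.013,0.081,0.005,0,0,0]
    - [0.013,0.081,0.005,0,0,0]
    - [0,0,0.04,0,0,0]

```text
time_s: 17.4
tcp_pos: [0.476, 0.107, 0.1213]
eef_rot: [-179.9, 0.1, -101.7]
contact_force: [1.1, 0.2, -0.0]
gripper_width: 0.0878
gripper_force: 0.0
```

Request:
carry_out:
  targets:
    - [0,0,0.04,0,0,0]
    - [0,0,0,0,0,0]
    - [0,0,0,0,0,0]

```text
time_s: 17.77
tcp_pos: [0.4781, 0.1069, 0.1006]
eef_rot: [-180.0, 0.0, -101.8]
contact_force: [0.6, 1.0, 0.3]
gripper_width: 0.0874
gripper_force: 0.0
```

Run:
```python
from h import *
p=r.get_state()["tcp_pos"];print(p)
b=cv2.resize(r.capture("side")[120:300,150:380,::-1],None,fx=3,fy=3)
cv2.imwrite("pics/g4.png",b)
plan([(.4775,.1067,.0235,-101.8)],start=(*p,-101.8),maxd=.02)
```

```text
[0.47805419 0.10694161 0.10064894]
t 17.825 p [0.4781 0.1069 0.1006]
-> (0.4775, 0.1067, 0.0235, -101.8)
   [[0.0, 0.0, 0.039, 0.0, 0.0, 0.0], [0.0, 0.0, 0.038, 0.0, 0.0, 0.0], [0.0, 0.0, 0.039, 0.0, 0.0, 0.0], [0.001, 0.001, 0.038, 0.0, 0.0, 0.0]]
```

View pics/g4.png

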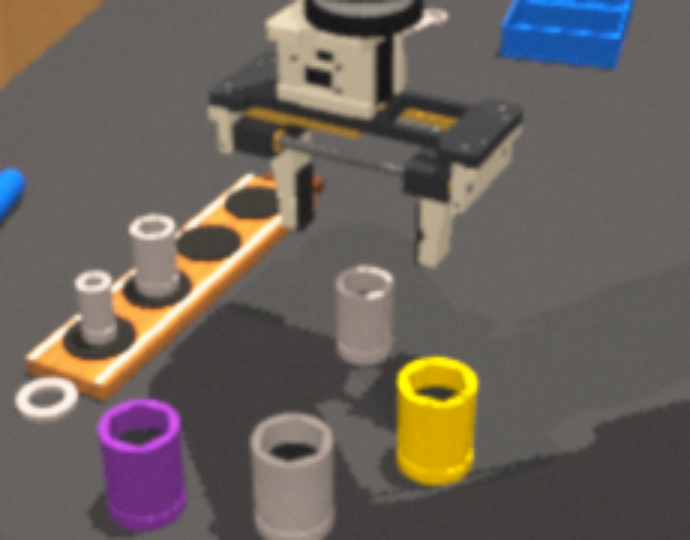

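Sockets a and b stand on pads 1 and 2, at (97,310) and (154,255). The gripper is above c at (365,315). Grip.

Request:
carry_out:
  targets:
    - [0,0,0.04,0,0,0]
    - [0,0,0.05,0,0,0]
    - [0,0,0.04,0,0,0]
    - [0.001,0.001,0.024,0,0,0]
    - [0,0,0,0,0,0]

```text
time_s: 18.45
tcp_pos: [0.477, 0.1063, 0.0228]
eef_rot: [180.0, -0.0, -101.8]
contact_force: [-0.9, -0.0, -0.4]
gripper_width: 0.0879
gripper_force: 0.0
```

Request:
carry_out:
  targets:
    - [0,0,0,0,0,0]
    - [0,0,0,0,0,0]
    - [0,0,0,0,0,0]
    - [0,0,0,0,0,0]
    - [0,0,0,0,0,0]
  hand: 0
  squeeze: 25

```text
time_s: 19.08
tcp_pos: [0.4772, 0.1065, 0.0232]
eef_rot: [-180.0, 0.0, -101.8]
contact_force: [0.0, -0.0, 0.3]
gripper_width: 0.0433
gripper_force: 0.0
```

Request:
carry_out:
  targets:
    - [0,0,0,0,0,0]
    - [0,0,0,0,0,0]
    - [0,0,0,0,0,0]

```text
time_s: 19.45
tcp_pos: [0.4772, 0.1065, 0.0231]
eef_rot: [-180.0, 0.0, -101.8]
contact_force: [0.2, -1.0, 1.3]
gripper_width: 0.0392
gripper_force: 25.0
```

Run:
```python
from h import *
Y=-101.8; p=r.get_state()["tcp_pos"]; print(p)
plan([(.6271,.0292,.14,Y)],start=(p[0],p[1],.14,Y),maxd=.05)
```

```text
[0.47720149 0.10652899 0.02313728]
t 19.45 p [0.4772 0.1065 0.14  ]
-> (0.6271, 0.0292, 0.14, -101.8)
   [[0.023, -0.081, 0.0, 0.0, 0.0, 0.0], [0.022, -0.081, 0.0, 0.0, 0.0, 0.0], [0.023, -0.082, 0.0, 0.0, 0.0, 0.0], [0.022, -0.081, 0.0, 0.0, 0.0, 0.0]]
```

Request:
carry_out:
  targets:
    - [0,0,-0.03,0,0,0]
    - [0,0,-0.07,0,0,0]
    - [0,0,-0.08,0,0,0]
    - [0,0,-0.06,0,0,0]
    - [0,0,0,0,0,0]

```text
time_s: 20.08
tcp_pos: [0.4781, 0.1071, 0.145]
eef_rot: [-179.8, 0.2, -101.8]
contact_force: [1.4, -0.5, -1.9]
gripper_width: 0.0397
gripper_force: 25.0
```

Request:
carry_out:
  targets:
    - [0.023,-0.081,0,0,0,0]
    - [0.022,-0.081,0,0,0,0]
    - [0.023,-0.082,0,0,0,0]
    - [0.022,-0.081,0,0,0,0]
    - [0,0,0,0,0,0]

```text
time_s: 20.7
tcp_pos: [0.6279, 0.0276, 0.1402]
eef_rot: [179.8, -0.1, -101.9]
contact_force: [-1.1, 0.1, -3.6]
gripper_width: 0.0397
gripper_force: 25.0
```

Request:
carry_out:
  targets:
    - [0,0,0.06,0,0,0]
    - [0,0,0.06,0,0,0]
    - [0,0,0,0,0,0]
    - [0,0,0,0,0,0]

```text
time_s: 21.2
tcp_pos: [0.6271, 0.0294, 0.0835]
eef_rot: [-180.0, -0.0, -101.8]
contact_force: [0.7, 0.0, -1.2]
gripper_width: 0.0397
gripper_force: 25.0
```

Request:
carry_out:
  targets:
    - [0,0,0.03,0,0,0]
    - [0,0,0.03,0,0,0]
    - [0,0,0.014,0,0,0]
    - [0,0,0.004,0,0,0]
    - [0,0,0,0,0,0]

```text
time_s: 21.82
tcp_pos: [0.6271, 0.0292, 0.0441]
eef_rot: [-180.0, -0.0, -101.8]
contact_force: [-0.1, -0.5, -2.3]
gripper_width: 0.0393
gripper_force: 25.0
```

Request:
carry_out:
  targets:
    - [0,0,0.001,0,0,0]
    - [0,0,0,0,0,0]

```text
time_s: 22.08
tcp_pos: [0.6272, 0.0293, 0.0439]
eef_rot: [-180.0, 0.0, -101.8]
contact_force: [-0.2, 0.5, -1.6]
gripper_width: 0.0396
gripper_force: 25.0
```

Request:
carry_out:
  targets:
    - [0,0,0.001,0,0,0]
    - [0,0,0,0,0,0]

```text
time_s: 22.32
tcp_pos: [0.6271, 0.0292, 0.0432]
eef_rot: [-180.0, 0.0, -101.8]
contact_force: [-0.4, 0.4, -1.9]
gripper_width: 0.0394
gripper_force: 25.0
```

Request:
carry_out:
  targets:
    - [0,0,0.001,0,0,0]
    - [0,0,0,0,0,0]

```text
time_s: 22.58
tcp_pos: [0.6271, 0.0292, 0.0432]
eef_rot: [-180.0, 0.0, -101.8]
contact_force: [-2.2, 0.7, 5.4]
gripper_width: 0.0396
gripper_force: 25.0
```

Request:
carry_out:
  targets:
    - [0,0,0,0,0,0]
    - [0,0,0,0,0,0]
    - [0,0,0,0,0,0]
    - [0,0,0,0,0,0]
    - [0,0,0,0,0,0]
  hand: 1

```text
time_s: 23.2
tcp_pos: [0.627, 0.0292, 0.0425]
eef_rot: [180.0, 0.0, -101.8]
contact_force: [-0.3, 0.4, 0.4]
gripper_width: 0.0832
gripper_force: 0.0
```

Run:
```python
from h import *
p=r.get_state()["tcp_pos"]; print(p)
plan([(.4709,.2887,.14,-146.8)],start=(p[0],p[1],.153,-101.8),maxd=.05)
print(plane("top",(186,256),.064))
```

```text
[0.62698928 0.0292038  0.04250091]
t 23.2 p [0.627  0.0292 0.153 ]
-> (0.4709, 0.2887, 0.14, -146.8)
   [[-0.063, 0.059, 0.004, 0.0, 0.0, 0.107], [-0.057, 0.066, 0.004, 0.0, 0.0, 0.107], [-0.049, 0.071, 0.004, 0.0, 0.0, 0.107], [-0.04, 0.076, 0.003, 0.0, 0.0, 0.107], [-0.032, 0.081, 0.004, 0.0, 0.0, 0.107]]
   [[-0.023, 0.083, 0.003, 0.0, 0.0, 0.108], [-0.012, 0.086, 0.004, 0.0, 0.0, 0.107]]
[0.40025488 0.20483266 0.064     ]
```

Request:
carry_out:
  targets:
    - [0,0,-0.03,0,0,0]
    - [0,0,-0.07,0,0,0]
    - [0,0,-0.07,0,0,0]
    - [0,0,-0.05,0,0,0]
    - [0,0,0,0,0,0]

```text
time_s: 23.82
tcp_pos: [0.6285, 0.0295, 0.1563]
eef_rot: [-179.7, 0.1, -101.8]
contact_force: [-0.2, -0.1, -0.8]
gripper_width: 0.0875
gripper_force: 0.0
```

Request:
carry_out:
  targets:
    - [-0.063,0.059,0.004,0,0,0.107]
    - [-0.057,0.066,0.004,0,0,0.107]
    - [-0.049,0.071,0.004,0,0,0.107]
    - [-0.04,0.076,0.003,0,0,0.107]
    - [-0.032,0.081,0.004,0,0,0.107]

```text
time_s: 24.45
tcp_pos: [0.5144, 0.2155, 0.1431]
eef_rot: [180.0, -0.0, -134.1]
contact_force: [0.4, 0.5, 0.0]
gripper_width: 0.0875
gripper_force: 0.0
```

Request:
carry_out:
  targets:
    - [-0.023,0.083,0.003,0,0,0.108]
    - [-0.012,0.086,0.004,0,0,0.107]
    - [0,0,0.04,0,0,0]
    - [0,0,0,0,0,0]
    - [0,0,0,0,0,0]

```text
time_s: 25.08
tcp_pos: [0.471, 0.2883, 0.12]
eef_rot: [-180.0, 0.0, -146.8]
contact_force: [0.2, 0.1, 0.2]
gripper_width: 0.0878
gripper_force: 0.0
```

Run:
```python
from h import *
s=r.get_state();p=s["tcp_pos"];y=s["eef_rot"][2];print(p,y)
b=cv2.resize(r.capture("side")[150:350,130:380,::-1],None,fx=2.4,fy=2.4)
cv2.imwrite("pics/g5.png",b)
plan([(.4709,.2887,.027,y)],start=(*p,y),maxd=.024)
```

```text
[0.47100442 0.28833433 0.12000967] -146.81283466409053
t 25.125 p [0.471  0.2883 0.12  ]
-> (0.4709, 0.2887, 0.027, np.float64(-146.81283466409053))
   [[0.0, 0.0, 0.047, 0.0, 0.0, 0.0], [0.0, 0.0, 0.046, 0.0, 0.0, 0.0], [0.0, 0.0, 0.047, 0.0, 0.0, 0.0], [0.0, 0.001, 0.046, 0.0, 0.0, 0.0]]
```

View pics/g5.png

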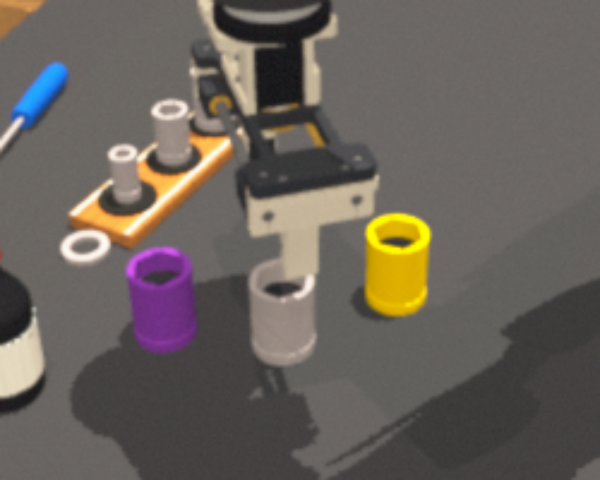

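The gripper is over d at (283,310), clear of the purple and yellow sockets on either side. Descend.

Request:
carry_out:
  targets:
    - [0,0,0.04,0,0,0]
    - [0,0,0.05,0,0,0]
    - [0,0,0.02,0,0,0]
    - [0,0,0,0,0,0]

```text
time_s: 25.62
tcp_pos: [0.4709, 0.2882, 0.0645]
eef_rot: [-180.0, -0.0, -146.8]
contact_force: [0.1, 0.5, 0.1]
gripper_width: 0.0874
gripper_force: 0.0
```

Request:
carry_out:
  targets:
    - [0,0,0.03,0,0,0]
    - [0,0.001,0.03,0,0,0]
    - [0,0,0.016,0,0,0]
    - [0,0,0,0,0,0]

```text
time_s: 26.12
tcp_pos: [0.4701, 0.2886, 0.0256]
eef_rot: [-180.0, -0.1, -146.8]
contact_force: [0.1, -0.1, -0.0]
gripper_width: 0.0879
gripper_force: 0.0
```

Request:
carry_out:
  targets:
    - [0,0,0,0,0,0]
    - [0,0,0,0,0,0]
    - [0,0,0,0,0,0]
    - [0,0,0,0,0,0]
    - [0,0,0,0,0,0]
  hand: 0
  squeeze: 30

```text
time_s: 26.75
tcp_pos: [0.4705, 0.2889, 0.0267]
eef_rot: [-180.0, 0.0, -146.8]
contact_force: [-0.7, -1.7, 1.4]
gripper_width: 0.0477
gripper_force: 30.0
```

Request:
carry_out:
  targets:
    - [0,0,0,0,0,0]
    - [0,0,0,0,0,0]

```text
time_s: 27.0
tcp_pos: [0.4705, 0.2889, 0.0267]
eef_rot: [-180.0, 0.0, -146.8]
contact_force: [0.8, -2.8, 3.5]
gripper_width: 0.0479
gripper_force: 30.0
```

Run:
```python
from h import *
p=r.get_state()["tcp_pos"]; print(p)
plan([(.6129,-.0412,.15,-101.8)],start=(p[0],p[1],.15,-146.8),maxd=.05)
```

```text
[0.47052533 0.28894439 0.0267299 ]
t 27.0 p [0.4705 0.2889 0.15  ]
-> (0.6129, -0.0412, 0.15, -101.8)
   [[0.015, -0.089, 0.0, 0.0, 0.0, -0.094], [0.024, -0.087, 0.0, 0.0, 0.0, -0.094], [0.032, -0.084, 0.0, 0.0, 0.0, -0.094], [0.041, -0.08, 0.0, 0.0, 0.0, -0.094], [0.048, -0.076, 0.0, 0.0, 0.0, -0.094]]
   [[0.055, -0.07, 0.0, 0.0, 0.0, -0.093], [0.062, -0.065, 0.0, 0.0, 0.0, -0.094], [0.069, -0.058, 0.0, 0.0, 0.0, -0.093]]
```

Request:
carry_out:
  targets:
    - [0,0,-0.03,0,0,0]
    - [0,0,-0.07,0,0,0]
    - [0,0,-0.08,0,0,0]
    - [0,0,-0.08,0,0,0]
    - [0,0,0,0,0,0]

```text
time_s: 27.62
tcp_pos: [0.4716, 0.2905, 0.1604]
eef_rot: [179.9, 0.4, -146.8]
contact_force: [1.0, 1.2, -5.7]
gripper_width: 0.0475
gripper_force: 30.0
```

Request:
carry_out:
  targets:
    - [0.015,-0.089,0,0,0,-0.094]
    - [0.024,-0.087,0,0,0,-0.094]
    - [0.032,-0.084,0,0,0,-0.094]
    - [0.041,-0.08,0,0,0,-0.094]
    - [0.048,-0.076,0,0,0,-0.094]

```text
time_s: 28.25
tcp_pos: [0.5593, 0.081, 0.1554]
eef_rot: [179.9, -0.1, -118.4]
contact_force: [0.5, 0.7, -4.3]
gripper_width: 0.0478
gripper_force: 30.0
```

Request:
carry_out:
  targets:
    - [0.055,-0.07,0,0,0,-0.093]
    - [0.062,-0.065,0,0,0,-0.094]
    - [0.069,-0.058,0,0,0,-0.093]
    - [0,0,0.04,0,0,0]
    - [0,0,0,0,0,0]

```text
time_s: 28.88
tcp_pos: [0.6103, -0.042, 0.1336]
eef_rot: [179.7, -0.1, -101.9]
contact_force: [-1.0, 0.4, -4.3]
gripper_width: 0.0475
gripper_force: 30.0
```

Request:
carry_out:
  targets:
    - [0,0,0.03,0,0,0]
    - [0,0,0,0,0,0]
    - [0,0,0,0,0,0]

```text
time_s: 29.25
tcp_pos: [0.6127, -0.0407, 0.1218]
eef_rot: [-180.0, -0.0, -101.7]
contact_force: [-0.1, 0.2, -4.6]
gripper_width: 0.0475
gripper_force: 30.0
```

Request:
carry_out:
  targets:
    - [0,0,0.04,0,0,0]
    - [0,0,0.04,0,0,0]
    - [0,0,0.04,0,0,0]
    - [0,0,0.02,0,0,0]
    - [0,0,0,0,0,0]

```text
time_s: 29.88
tcp_pos: [0.6125, -0.0412, 0.0514]
eef_rot: [180.0, -0.0, -101.8]
contact_force: [-0.2, 1.5, -3.3]
gripper_width: 0.0475
gripper_force: 30.0
```

Request:
carry_out:
  targets:
    - [0,0,0.004,0,0,0]
    - [0,0,0,0,0,0]

```text
time_s: 30.12
tcp_pos: [0.6131, -0.0412, 0.0502]
eef_rot: [-179.9, 0.0, -101.8]
contact_force: [-0.2, 0.1, -4.1]
gripper_width: 0.0475
gripper_force: 30.0
```

Request:
carry_out:
  targets:
    - [0,0,0.002,0,0,0]
    - [0,0,0,0,0,0]

```text
time_s: 30.38
tcp_pos: [0.6127, -0.0413, 0.0487]
eef_rot: [-180.0, 0.0, -101.8]
contact_force: [-0.4, -0.5, -4.0]
gripper_width: 0.0475
gripper_force: 30.0
```

Request:
carry_out:
  targets:
    - [0,0,0.002,0,0,0]
    - [0,0,0,0,0,0]

```text
time_s: 30.62
tcp_pos: [0.6125, -0.0412, 0.0474]
eef_rot: [180.0, -0.0, -101.8]
contact_force: [-0.7, -0.1, -5.7]
gripper_width: 0.0473
gripper_force: 30.0
```

Request:
carry_out:
  targets:
    - [0,0,0.001,0,0,0]
    - [0,0,0,0,0,0]

```text
time_s: 30.88
tcp_pos: [0.6126, -0.0412, 0.047]
eef_rot: [180.0, -0.0, -101.8]
contact_force: [0.4, 0.3, -4.0]
gripper_width: 0.0475
gripper_force: 30.0
```

Request:
carry_out:
  targets:
    - [0,0,0.001,0,0,0]
    - [0,0,0,0,0,0]

```text
time_s: 31.12
tcp_pos: [0.6127, -0.0413, 0.0468]
eef_rot: [-180.0, -0.0, -101.8]
contact_force: [-0.9, 0.6, -1.1]
gripper_width: 0.0476
gripper_force: 30.0
```

Touching the pad. Release, lift, and move back clear.

Request:
carry_out:
  targets:
    - [0,0,0,0,0,0]
    - [0,0,0,0,0,0]
    - [0,0,0,0,0,0]
    - [0,0,0,0,0,0]
    - [0,0,0,0,0,0]
  hand: 1

```text
time_s: 31.75
tcp_pos: [0.6127, -0.0412, 0.0466]
eef_rot: [-180.0, 0.0, -101.8]
contact_force: [-0.1, -0.1, 0.5]
gripper_width: 0.0869
gripper_force: 0.0
```

Request:
carry_out:
  targets:
    - [0,0,-0.03,0,0,0]
    - [0,0,-0.07,0,0,0]
    - [0,0,-0.07,0,0,0]
    - [0,0,-0.07,0,0,0]
    - [0,0,-0.04,0,0,0]

```text
time_s: 32.38
tcp_pos: [0.6135, -0.0412, 0.1901]
eef_rot: [-179.8, 0.1, -101.8]
contact_force: [0.2, -0.2, -0.8]
gripper_width: 0.0877
gripper_force: 0.0
```

Request:
carry_out:
  targets:
    - [0.08,0.03,0,0,0,0]
    - [0.08,0.03,0,0,0,0]
    - [0.08,0.03,0,0,0,0]
    - [0.08,0.03,0,0,0,0]
    - [0.08,0.03,0,0,0,0]

```text
time_s: 33.0
tcp_pos: [0.4976, -0.2228, 0.1879]
eef_rot: [-179.9, 0.0, -101.8]
contact_force: [-0.2, -1.0, 0.1]
gripper_width: 0.0877
gripper_force: 0.0
```

Request:
carry_out:
  targets:
    - [0.08,0.03,0,0,0,0]
    - [0,0,0,0,0,0]
    - [0,0,0,0,0,0]

```text
time_s: 33.38
tcp_pos: [0.4756, -0.2579, 0.1875]
eef_rot: [-179.9, 0.0, -101.8]
contact_force: [-0.2, -0.2, -0.1]
gripper_width: 0.0879
gripper_force: 0.0
```

Run:
```python
from h import *
a=r.capture("top")[:,:,::-1].copy();b=r.capture("side")[:,:,::-1].copy()
P=dict(a=(.6558,.1697,24,46),b=(.6415,.0994,32,52),c=(.6271,.0292,40,58),d=(.6129,-.0412,48,64))
for k,(x,y,D,H) in P.items():
    q=[]
    for n,im in(("top",a),("side",b)):
        c=proj(n,(x,y,.02+H/1e3)); p,e=rim(im,tuple(int(v) for v in c.round()),14); q.append(p); print(k,n,(p-c).round(1),e.round(1),end=" ")
    print(tri(*q)[0].round(4))
cv2.imwrite("pics/f.png",np.hstack([cv2.resize(a[80:280,80:350],(400,296)),cv2.resize(b[140:340,90:360],(400,296))]))
```

```text
a top [ 0.3 -1.6] [12.6 35.3] a side [-0.3 -0.2] [ 6.4 11.5] [0.6583 0.1687 0.0657]
b top [-0.4 -1. ] [14.  38.5] b side [-0.1 -0.1] [ 7.8 14.7] [0.6425 0.0999 0.0726]
c top [-0.4 -4.4] [ 7.5 29.3] c side [-3.5 -0.3] [ 6.7 11.6] [0.6363 0.0296 0.0779]
d top [-5.6 -7.4] [ 5.1 19.8] d side [-5.2 -0.4] [ 6.3 10.9] [ 0.6249 -0.0301  0.0897]
```

View pics/f.png

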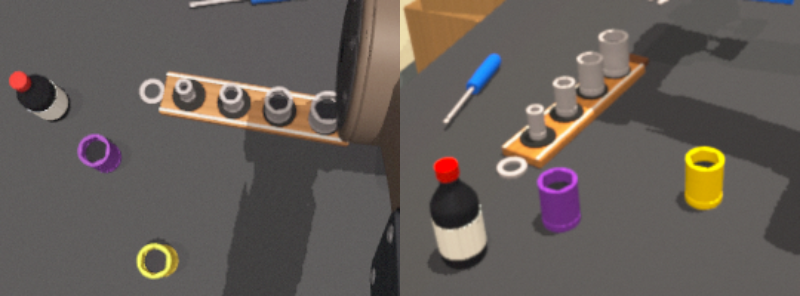

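The picture shows all four sockets upright on the pads in order: left-half rims at (185,90), (231,97), (278,104) and (327,111). The bottle and the look-alikes are untouched. The c and d rim fits were spoilt by shadow and by the arm hiding part of d, so I'll check those two close up.

Request:
carry_out:
  targets:
    - [0.08,0,0,0,0,0]
    - [0.08,0,0,0,0,0]
    - [0.08,0,0,0,0,0]
    - [0.08,0,0,0,0,0]
    - [0,0,0,0,0,0]

```text
time_s: 34.1
tcp_pos: [0.4427, -0.4158, 0.186]
eef_rot: [180.0, -0.0, -101.9]
contact_force: [-0.0, 0.1, -0.6]
gripper_width: 0.0877
gripper_force: 0.0
```

Run:
```python
from h import *
o=[]
for n in("top","side"):
    im=r.capture(n)[:,:,::-1].copy(); c=proj(n,(.62,-.006,.05)).astype(int)
    o0=c-[42,42]; g=cv2.resize(im[o0[1]:o0[1]+84,o0[0]:o0[0]+84],None,fx=4.7,fy=4.7,interpolation=cv2.INTER_CUBIC)
    for x,y,D,H in((.6271,.0292,40,58),(.6129,-.0412,48,64)):
        for z,d in((.02+H/1e3,D),(.02,54)):
            q=np.array([proj(n,(x+d/2e3*np.cos(t),y+d/2e3*np.sin(t),z)) for t in np.linspace(0,6.283,40)])
            cv2.polylines(g,[((q-o0+.5)*4.7).astype(np.int32)],True,(0,255,0) if d==D else (0,0,255),1)
    o.append(g)
cv2.imwrite("pics/f2.png",np.hstack(o))
```

```text
(no output)
```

View pics/f2.png

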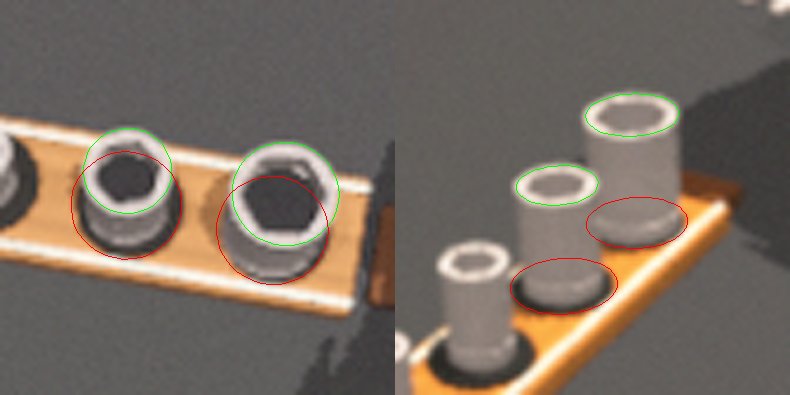

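The rims of c and d lie on the circles expected for pad centres, with the same small calibration offset as the pads in both views: c at (127,172) and d at (285,195) in the left half. Handing in.

```bash
python3 -c "
from plant import r
print(r.close_job())"
```

```text
the job is handed in; nothing more can be done
None
```

The job is handed in at about 34 s: the four sockets stand mouth up on the pads, smallest by the eye and largest at the other end, and the oil bottle and look-alikes were left alone.

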